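Index a sample shuttle to its green station with a detent pin

ROBOT

A 6-joint arm with a two-finger parallel gripper is mounted at the origin on a cart in front of the work surface, level with it; the furniture and walls round the work are solid. World frame = base frame: x ahead of the robot, y to its left, z up, the work surface at z = 0. Lengths are in m, angles in degrees, forces in N, time in s.
With the tool pointing down it reaches from about 0.3 to 0.75 m from the base axis. Payload 8.5 kg.
Tool frame: the origin (TCP) lies at the very end of the fingers, on their centre line; the grasp point (between the pads) lies 19 mm behind it; z points along the fingers, y is the line along which they close (so a half turn about z gives the same grasp; the last joint's range is limited). The gripper opens to 85 mm and grips with 20 to 120 N. Pads are 22 mm wide; open, the fingers measure 114 mm over their backs; the gripper's body (76 mm by 85 mm) begins 54 mm behind the grasp point. The pads swing forward as they close: fully open they stand 13 mm farther back than shut.
Start: joints at [-80.747, 21.807, 74.336, -0, 83.858, -12.336], TCP at [0.202, -0.511, 0.231] pointing down, gripper open.
Joint ranges: [-178.18, 178.18], [-50.72, 133.34], [12.68, 142.11], [-81.47, 261.47], [9.98, 163.14], [-165.26, 165.26]. Speed limits (degrees/s): [136.94, 136.94, 180, 180, 180, 180].

INTERFACE

Orientations are given as a 3x3 rotation matrix whose columns are the frame's x, y, z axes.
In Python, from rig import env gives the robot as it stands.
- The arm moves only by the tool move_arm, never from a script. Its argument "plan" is a list of rows, each a list of 7 numbers: the turn, a rotation vector about the tool's x, y, z in degrees, then the shift along the tool's x, y, z in cm, then the gripper command: -1 is shut, 1 is fully open, values between are in proportion. In form: [[ax, ay, az, tx, ty, tz, jaw], ...]. A call has 1 to 5 rows; each row is the pose to reach, as a shift and turn from the pose commanded when the call began, along the tool's axes at that moment; what a row does not reach only later rows make up. A row lasts 1/10 s, in which the tool goes at most 50 mm and 8.59 degrees, less where a joint would pass 70% of its speed; a pose out of reach is approached as far as the arm can. A call with a gripper value outside its range is refused whole. The fingers move at their own pace and stop on an object; "squeeze" is the grip in N (left out, the last holds). Time passes only in rows, so rows that repeat a pose let the fingers close. It gives the time, the measured TCP pose, the force, the opening and the grip force at its end, in the units of the state.
- env.observe(): the state, without advancing time (a new reading comes with each control period).
- env.get_image(name): name is "scene" or "top" or "wrist"; returns a dict with "color" (384x512x3 uint8, red, green, blue), "fov_y" (degrees; the focal length in pixels is half the picture's height over the tangent of half this angle, whatever the lens; pixels are square), "cx", "cy" (the principal point, pixels), "R" (3x3) and "t" (3): a world point X has camera coordinates R X + t. Camera axes: x right, y down, z forward; pixel columns grow to the right and rows downward; lengths in m; the calibration is good to about 2 mm. The wrist camera is an equidistant fisheye: a pixel r from the principal point sees the ray r / f radians off the axis. A picture is of the moment at which its call begins. There is no depth.
- env.close_job(): hands the job in; it is judged then, once.
Trained networks look in a picture, given as the dict that the camera call returned (one of the last four; its "shot" number tells which), for a name from the list of things; names that differ only in an ending like _2 or _b are one class to them, and where a whole thing is asked for, a point or a joint stands for the part that bears it (a point fixed in the world has none). Each returns a list of dicts, best first, with "conf" (0 to 1); they miss things now and then, are a little off and sometimes report something else, mostly with a low value. They report only what shows in the picture. A call takes as long as a camera call. They do not tell look-alikes from the thing itself.
- env.outline_of(target, picture): "mask" (384x512 bool, what is visible of it) and "bbox" ([centre column, centre row, width, height] in pixels, round what is visible of it).
- env.tip_of(target, picture): "pixel" ([column, row] in pixels: a listed point, or the origin of a listed thing).
The state is a dict: "time_s": time; "q": joint angles; "qvel": joint speeds; "joint_efforts": joint torques, N m; "position": TCP position; "tool_rot": TCP orientation; "ft_force": force on the tool from outside, world axes, zero at the start; "wrist_torque": the same for the moment, N m; "grip_width": finger opening in m; "gripper_force": force on a finger pad.
Only numpy, scipy, OpenCV 4.12 (cv2) and the standard library are available. Lean on these libraries where they do the work, as an engineer would, in place of code of your own. Each camera call takes 0.05 s, during which the arm holds its last target. There are 200 camera calls.

TASK

The sample shuttle is pinned at its middle position. Pull the red-knobbed pin up out of its detent, slide the carriage with the sample jar to the side of the green tab, and push the pin down through the carriage into the station hole there until it snaps fully home, knob collar flat on the bushing. The hole lies hidden under the carriage somewhere near the tab, so feel for it with the pin gently and never force the pin (30 N is too much); leave the jar upright in its seat and the other things on the bench where they are.

Things in the scene. Friction and masses are not known exactly. Their poses are not given: they have to be found in the camera images.
- pin_grip (a point): Centre of the knob of the loose, upright detent pin (90 g): red knob, a cylinder 22 mm in diameter, 42 mm tall, with two thin black bands; below it a steel collar 26 mm in diameter, 5 mm thick, then the steel shank. This point is 26 mm above the collar's underside and 76 mm above the pin's tip; z points up along the pin. The pin starts home: collar flat on the bushing.
- pin_tip (a point): Tip of the pin's shank, which is 12 mm in diameter and 50 mm long with a groove and a nose that rounds out from a flat tip 9 mm wide to 12 mm within 6 mm. In the station holes two spring balls snap into the groove: about 6 to 12 N to pull the pin out past them (in the first 6 mm of lift), about 10 to 16 N to push it in (in the last 10 mm before home). Its weight does not seat it.
- bushing_top (a point): Centre of the hole mouth on top of the bushing, a dark steel block 30 x 30 x 16 mm on the carriage; frame as the shuttle base. The hole, 13.5 mm in diameter, goes down 26 mm through bushing and carriage plate; 2 mm below that is the flat rail top with the station holes (13.5 mm too). Raised 22 mm from home the pin just clears them; up to 50 mm it stays in the bushing and can drag the carriage.
- green_tab_mark (a point): Centre of the top of the green tab (20 mm wide) at the front edge of the base, 30 mm above the bench; frame as the shuttle base. The green station hole lies on the pin's line, 47 mm behind this point (+x), and along the slide (y) anywhere within 10 mm either way of it: not measured. The tab is 45 mm left or right of the middle position; a white tab marks the other side, without a hole.
- white_tab: White tab like the green one on the other side of the middle position, where the rail has no hole; origin on the bench under the pin's line, 47 mm behind the tab (+x).
- jar_seat (a point): Centre of the jar's seat on the carriage's top face, 70 mm behind (+x) the bushing's hole and 16 mm below the bushing's top. A black ring 9 mm high, 59 mm in inner diameter, holds the jar.
- jar_mid (a point): Centre of the sample jar, 31 mm above its underside: white jar with a red lid, 53 mm in diameter, 62 mm tall, about 0.11 kg, loose, standing in the ring on the carriage; z points up along the jar.
- shuttle_base: The shuttle's base, aluminium, 150 mm (x) by 250 mm (y, the slide direction), 34 mm high, fixed to the bench; origin at the centre of its underside. The pin's line lies at x = -35 mm. The carriage on it is an aluminium plate 140 mm (x) by 130 mm (y), its top 44 mm above the bench.
- carriage (a joint): Position of the carriage along the base's y axis in m: 0 in the middle, where it starts, + towards the robot's left; it travels 60 mm each way. It slides with about 1.5 N of friction and some damping and stays where it is left.
- amber_jar: Bystander: amber jar with a white lid, 53 mm in diameter, 70 mm tall, loose on the bench in front and to the right of the shuttle; origin at the centre of its underside.
- dropper_bottle: Bystander: small brown dropper bottle, 33 mm in diameter, 102 mm tall, loose on the bench to the left of the shuttle; origin at the centre of its underside.
- bench_timer: Bystander: white bench timer, 66 x 66 x 19 mm, lying flat to the right of the shuttle; origin at the centre of its underside.
Not all that is in view belongs to the job. Of the things that look like the part that bears pin_grip, the middle-sized one is meant.

How it is judged:
By the outcome, as a careful person would: the job done as asked, in the order asked, and still so for the second after the job is handed in, with the robot touching nothing.
It also fails if it takes over 48 s, if anything falls off the work surface, if the arm or the gripper's body presses on something with over 40 N, if the wrist force passes 120 N, or if a joint passes its speed limit or range.

## Working session

There is one attempt and no reset: what is moved stays moved. The work goes in short steps, Python scripts to look and compute and a tool call to move; the robot and the scene stay as the last step left them, time stands still between calls to the robot, and variables do not carry over. Pictures are saved under pics/ and viewed, at most 10 in all, crops included, and the job is handed in when it is done.

Besides the shell and the picture viewer there is one more tool, called after "Emit:" by a JSON object that holds its "name" and its "arguments", one argument or row to a line. move_arm: Moves the arm, as the interface text tells. Its arguments: {"type":"object","properties":{"plan":{"type":"array"},"squeeze":{"type":"number"}},"required":["plan"]}

```bash
mkdir -p pics; cat > h.py <<'E'
import numpy as np, cv2
from rig import env
def ray(p,px):
    f=p["color"].shape[0]/2/np.tan(np.radians(p["fov_y"])/2)
    d=np.array([(px[0]-p["cx"])/f,(px[1]-p["cy"])/f,1.]);R=np.array(p["R"]);t=np.array(p["t"])
    return -R.T@t, R.T@d/np.linalg.norm(d)
def rayw(p,px):
    f=p["color"].shape[0]/2/np.tan(np.radians(p["fov_y"])/2)
    v=np.array([px[0]-p["cx"],px[1]-p["cy"]]);r=np.linalg.norm(v);th=r/f
    d=np.r_[v/max(r,1e-9)*np.sin(th),np.cos(th)];R=np.array(p["R"]);t=np.array(p["t"])
    return -R.T@t, R.T@d
def atz(o,d,z): return o+d*(z-o[2])/d[2]
def tri(L):
    A=np.zeros((3,3));b=np.zeros(3)
    for o,d in L:
        M=np.eye(3)-np.outer(d,d);A+=M;b+=M@o
    X=np.linalg.solve(A,b);return X,[np.linalg.norm((np.eye(3)-np.outer(d,d))@(X-o)) for o,d in L]
E
python3 - <<'E'
from h import *
P={n:env.get_image(n) for n in("scene","top")}
im=np.hstack([P[n]["color"] for n in P])[:,:,::-1]
for n in P: cv2.imwrite(f"pics/{n}0.png",P[n]["color"][:,:,::-1])
for k in ["pin_grip","pin_tip","bushing_top","green_tab_mark","white_tab","jar_mid","jar_seat","shuttle_base","amber_jar","dropper_bottle","bench_timer"]:
    for n in P:
        for r in env.tip_of(k,P[n])[:4]: print(k,n,np.round(r["pixel"],1),round(r["conf"],2))
    
for n in P: print(n,-np.array(P[n]["R"]).T@P[n]["t"])
print(env.observe())
E
```

```text
pin_grip scene [200.4 174.7] 0.74
pin_grip scene [203.4 257.2] 0.72
pin_grip scene [259.2 205.9] 0.47
pin_grip top [243.3 136.9] 0.64
pin_grip top [190.3 221.4] 0.61
pin_grip top [255. 212.] 0.52
pin_grip top [158.2 198.7] 0.5
pin_tip scene [205.7 206.6] 0.87
pin_tip scene [203.1 279. ] 0.53
pin_tip top [244.2 148.7] 0.73
bushing_top scene [258.7 213.8] 0.73
bushing_top top [254.1 206.5] 0.79
green_tab_mark scene [288.5 226.4] 0.67
green_tab_mark top [268.8 229.4] 0.6
green_tab_mark top [312.  242.2] 0.29
white_tab scene [243.2 242.8] 0.58
white_tab top [240.8 207. ] 0.46
jar_mid scene [245.6 192.8] 0.87
jar_mid top [260.6 188. ] 0.68
jar_mid top [352.8 239.1] 0.18
jar_seat scene [243.4 205.9] 0.91
jar_seat scene [249.8 194.6] 0.74
shuttle_base scene [250.7 229.2] 0.97
shuttle_base top [257.3 197.7] 0.76
amber_jar scene [331.4 228.9] 0.85
amber_jar top [308.3 241.9] 0.83
dropper_bottle scene [146.2 280.9] 0.62
dropper_bottle top [155.9 197.2] 0.68
bench_timer scene [358.4 209.5] 0.76
bench_timer top [354.2 239.4] 0.96
scene [-0.03194948  0.72275524  0.56785042]
top [0.41963808 0.26162238 1.32279557]
{'time_s': 1.2, 'q': array([-8.07468778e+01,  2.18071435e+01,  7.43364458e+01, -1.12199098e-03,
        8.38583905e+01, -1.23365439e+01]), 'qvel': array([ 0.02610931,  0.00085394,  0.0138862 , -0.04506917,  0.03011559,
        0.03809994]), 'joint_efforts': array([-8.23749815e-04, -4.48334026e+01, -2.31467593e+01, -2.78461994e-04,
        5.23413073e-04, -1.14035441e-05]), 'position': array([ 0.20235829, -0.51139309,  0.23131362]), 'tool_rot': array([[ 9.29842094e-01,  3.67958801e-01, -2.47728984e-05],
       [ 3.67958801e-01, -9.29842094e-01,  3.09739626e-05],
       [-1.16377416e-05, -3.79163002e-05, -9.99999999e-01]]), 'ft_force': array([ 0.01949272, -1.4090282 , -0.04641419]), 'wrist_torque': array([ 0.01296906, -0.00853997, -0.02403487]), 'gripper_force': 0.0, 'grip_width': 0.08580412290838477}
```

```bash
ls
```

```text
h.py
pics
```

```bash
python3 - <<'E'
import cv2,numpy as np
a=cv2.imread("pics/scene0.png")[130:310,120:390];b=cv2.imread("pics/top0.png")[110:290,130:400]
cv2.imwrite("pics/c1.png",cv2.resize(np.hstack([a[:, :],]),(780,520),interpolation=3))
cv2.imwrite("pics/c2.png",cv2.resize(b,(780,520),interpolation=3))
E
```

```text
(no output)
```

View pics/c1.png

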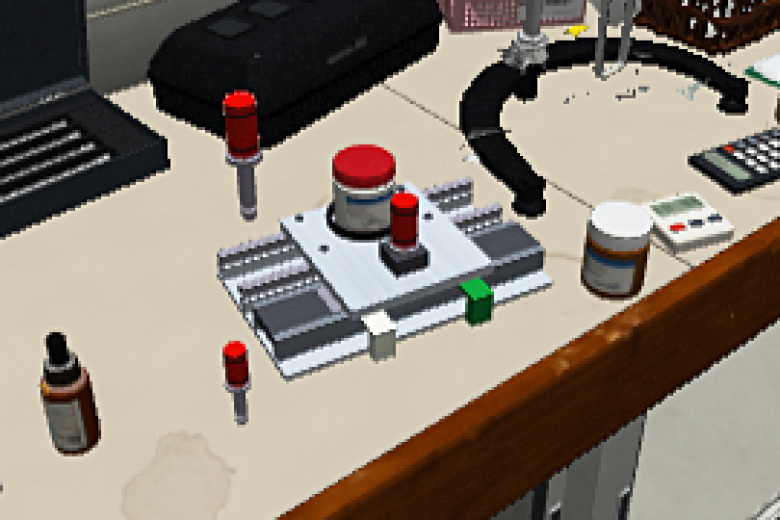

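View pics/c2.png

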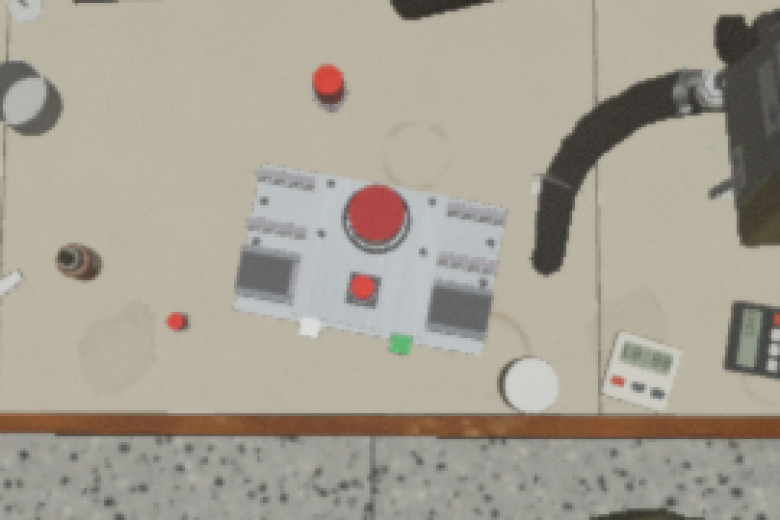

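The crops show three red-knobbed pins. The large one is at scene (203,175), the small one at (202,257), and the middle-sized one at (259,206), standing in the bushing on the carriage. The middle one fits both the size and the place. The green tab is at scene (285,234), on the robot's right, and the white one is on the left.

```bash
python3 - <<'E'
from h import *
P={n:env.get_image(n) for n in("scene","top")}
def near(k,n,px):
    L=[np.array(r["pixel"]) for r in env.tip_of(k,P[n])]
    L=[q for q in L if np.linalg.norm(q-px)<15]; return L[0] if L else None
for k,a,b in [("pin_grip",(259,206),(255,212)),("bushing_top",(259,214),(254,207)),("green_tab_mark",(286,230),(268,229)),("jar_mid",(245,193),(260,188)),("shuttle_base",(250,229),(257,198)),("amber_jar",(331,229),(308,242))]:
    p,q=near(k,"scene",a),near(k,"top",b)
    if p is None or q is None: print(k,p,q);continue
    X,e=tri([ray(P["scene"],p),ray(P["top"],q)]);print(k,X.round(4),np.round(e,4))
c=P["top"]["color"].astype(int);r,g,b=c[...,0],c[...,1],c[...,2]
m=np.zeros(r.shape,bool);m[200:250,220:300]=1
G=m&(g>r+40)&(g>b+40);v,u=np.nonzero(G);print("green",u.mean(),v.mean(),len(u),atz(*ray(P["top"],(u.mean(),v.mean())),.028))
R=m&(r>g+70)&(r>b+70);v,u=np.nonzero(R);print("knob",u.mean(),v.mean(),len(u),atz(*ray(P["top"],(u.mean(),v.mean())),.105))
W=np.zeros(r.shape,bool);W[218:228,230:246]=1;W&=(np.minimum(np.minimum(r,g),b)>215);v,u=np.nonzero(W);print("white",u.mean(),v.mean(),len(u),atz(*ray(P["top"],(u.mean(),v.mean())),.028))
mk=env.outline_of("shuttle_base",P["top"])[0]["mask"];pts=np.argwhere(mk)[:,::-1].astype(np.float32)
box=cv2.boxPoints(cv2.minAreaRect(pts));print([atz(*ray(P["top"],q),.02).round(4) for q in box])
for z in (0.034,): print(atz(*ray(P["top"],pts.mean(0)),z))
print(env.observe()["time_s"])
E
```

```text
pin_grip [0.4969 0.2816 0.083 ] [0.001 0.001]
bushing_top [0.4992 0.2868 0.069 ] [0.0007 0.0007]
green_tab_mark [0.4404 0.2459 0.0458] [0.0002 0.0002]
jar_mid [0.5729 0.2673 0.0755] [0.0011 0.0011]
shuttle_base [ 0.5393  0.2717 -0.0079] [0.0032 0.0032]
amber_jar [0.4079 0.124  0.0027] [0.005 0.005]
green 268.1 228.9 40 [0.44735991 0.24442751 0.028     ]
knob 255.0 208.75 48 [0.49903787 0.28030761 0.105     ]
white 236.95238095238096 222.66666666666666 21 [0.46463219 0.33228018 0.028     ]
[array([0.4818, 0.4119, 0.02  ]), array([0.6314, 0.3859, 0.02  ]), array([0.5841, 0.1343, 0.02  ]), array([0.4359, 0.1631, 0.02  ])]
[0.5284728  0.27408363 0.034     ]
1.95
```

View pics/scene0.png

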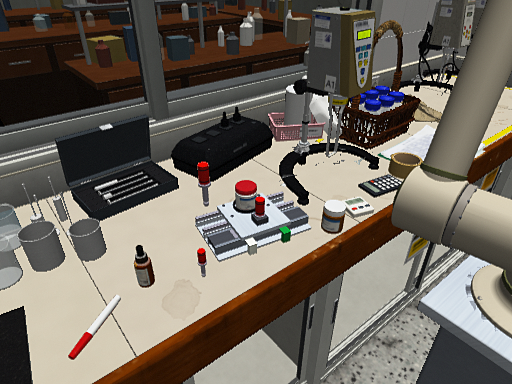

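View pics/top0.png

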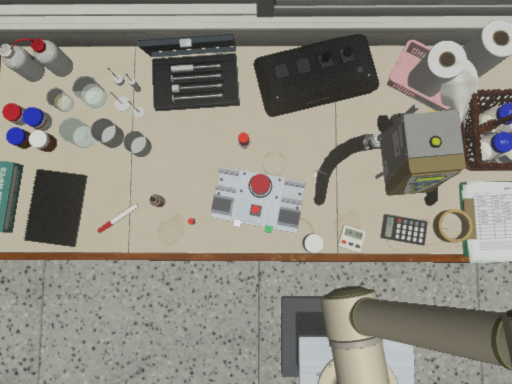

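The bench shows a tall dispenser at top (420,150), which I should keep clear of on the way. I'll check its extent and work out the first move.

```bash
cat >> h.py <<'E'
def delta(target,yaw):  # tool-down target, tool x angle yaw (deg): print az, shift cm
    s=env.observe();R=np.array(s["tool_rot"]);p=s["position"]
    c=R.T@(np.array(target)-p)*100
    y=np.radians(yaw);T=np.array([[np.cos(y),np.sin(y),0],[np.sin(y),-np.cos(y),0],[0,0,-1]])
    rv=cv2.Rodrigues(R.T@T)[0].ravel()
    print("rot",np.degrees(rv).round(2),"cm",c.round(3),"t",s["time_s"],"pos",p.round(4),"F",np.round(s["ft_force"],2))
E
python3 - <<'E'
from h import *
p=env.get_image("top")
for z in(0.2,.3,.4,.5):print(z,atz(*ray(p,(383,190)),z).round(3),atz(*ray(p,(410,195)),z).round(3))
delta((.499,.280,.231),-10.5)
E
```

```text
0.2 [ 0.54  -0.035  0.2  ] [ 0.527 -0.101  0.2  ]
0.3 [ 0.529 -0.009  0.3  ] [ 0.518 -0.068  0.3  ]
0.4 [0.518 0.018 0.4  ] [ 0.508 -0.036  0.4  ]
0.5 [0.508 0.044 0.5  ] [ 0.499 -0.004  0.5  ]
rot [-0.    0.   32.09] cm [ 5.6701e+01 -6.2673e+01  3.2000e-02] t 2.0 pos [ 0.2024 -0.5114  0.2313] F [-0.1   0.24  0.87]
```

Emit:
{"name": "move_arm", "arguments": {
  "plan": [
    [0, 0, 0, 15, -18.7, 0, 0.1],
    [0, 0, 0, 15, -18.7, 0, 0.1],
    [0, 0, 0, 15, -18.7, 0, 0.1],
    [0, 0, 0, 15, -18.7, 0, 0.1],
    [0, 0, 0, 15, -18.7, 0, 0.1]
  ]
}}

```text
time_s: 2.5
position: [0.2732, -0.2798, 0.2314]
tool_rot: [[0.93, 0.368, 0.0], [0.368, -0.93, -0.0], [0.0, 0.0, -1.0]]
ft_force: [-0.0, -0.1, 0.5]
grip_width: 0.0472
gripper_force: 0.0
```

Emit:
{"name": "move_arm", "arguments": {
  "plan": [
    [0, 0, 0, 15, -18.7, 0, 0.1],
    [0, 0, 0, 15, -18.7, 0, 0.1],
    [0, 0, 0, 15, -18.7, 0, 0.1],
    [0, 0, 0, 15, -18.7, 0, 0.1],
    [0, 0, 0, 15, -18.7, 0, 0.1]
  ]
}}

```text
time_s: 3.0
position: [0.3438, -0.0509, 0.2317]
tool_rot: [[0.93, 0.369, 0.001], [0.369, -0.93, -0.0], [0.001, 0.001, -1.0]]
ft_force: [0.8, -0.4, -0.2]
grip_width: 0.0469
gripper_force: 0.0
```

Emit:
{"name": "move_arm", "arguments": {
  "plan": [
    [0, 0, 0, 14, -14, 0, 0.1],
    [0, 0, 0, 14, -14, 0, 0.1],
    [0, 0, 0, 14, -14, 0, 0.1],
    [0, 0, 0, 14, -14, 0, 0.1],
    [0, 0, 0, 14, -14, 0, 0.1]
  ]
}}

```text
time_s: 3.5
position: [0.4233, 0.1327, 0.2311]
tool_rot: [[0.928, 0.374, 0.001], [0.374, -0.928, 0.001], [0.001, -0.001, -1.0]]
ft_force: [0.1, -0.9, -0.4]
grip_width: 0.0468
gripper_force: 0.0
```

```bash
python3 - <<'E'
from h import *
delta((.499,.280,.17),-10.5)
E
```

```text
rot [-0.05 -0.04 32.45] cm [ 12.518 -10.833   6.134] t 3.5 pos [0.4233 0.1327 0.2311] F [ 0.08 -0.93 -0.42]
```

Emit:
{"name": "move_arm", "arguments": {
  "plan": [
    [0, 0, 8, 5, -4, 0, 0.1],
    [0, 0, 16, 9, -8, 1, 0.1],
    [0, 0, 24, 12.5, -11, 3, 0.1],
    [0, 0, 32.1, 12.7, -11.3, 4, 0.1],
    [0, 0, 32.1, 12.7, -11.3, 4, 0.1]
  ]
}}

```text
time_s: 4.0
position: [0.4988, 0.2819, 0.1883]
tool_rot: [[0.983, -0.184, -0.004], [-0.184, -0.983, -0.001], [-0.004, 0.002, -1.0]]
ft_force: [-0.5, -0.4, -0.3]
grip_width: 0.0471
gripper_force: 0.0
```

```bash
python3 - <<'E'
from h import *
env.get_image("wrist");
P={n:env.get_image(n) for n in("wrist","scene","top")}
w=P["wrist"];cv2.imwrite("pics/w1.png",w["color"][:,:,::-1])
for k,z in [("pin_grip",.086),("bushing_top",.06),("green_tab_mark",.03),("jar_mid",.075),("white_tab",0)]:
    for r in env.tip_of(k,w)[:3]: print(k,np.round(r["pixel"],1),round(r["conf"],2),atz(*rayw(w,r["pixel"]),z).round(4))
c=w["color"].astype(int);r,g,b=c[...,0],c[...,1],c[...,2]
G=((g>r+40)&(g>b+40)).astype(np.uint8)
n,l,s,ct=cv2.connectedComponentsWithStats(G)
for i in range(1,n):
    if s[i,4]>30: print("green",ct[i],s[i],atz(*rayw(w,ct[i]),.03).round(4))
delta((.499,.280,.07),-10.5)
E
```

```text
pin_grip [108.8 239.3] 0.89 [0.4792 0.4386 0.086 ]
pin_grip [253.2 192.8] 0.65 [0.5009 0.2855 0.086 ]
pin_grip [299.  216.8] 0.34 [0.4713 0.2492 0.086 ]
bushing_top [253.9 185.3] 0.62 [0.5003 0.2853 0.06  ]
green_tab_mark [297.2 217. ] 0.59 [0.4478 0.2469 0.03  ]
jar_mid [256.5 113.4] 0.71 [0.5671 0.2705 0.075 ]
jar_mid [258.9 193.5] 0.51 [0.496  0.2813 0.075 ]
green [296.59550562 217.5       ] [288 213  18  10 178] [0.4474 0.2477 0.03  ]
rot [-0.02 -0.05 -0.03] cm [-0.013 -0.03  12.2  ] t 4.45 pos [0.499  0.2797 0.192 ] F [ 0.03 -0.56 -0.34]
```

View pics/w1.png

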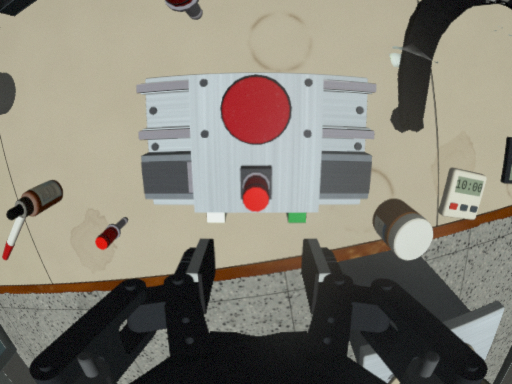

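The wrist view shows the shuttle square to the tool: white tab (216,217), green tab (297,217), pin knob (256,199), bushing (256,180). The yaw is good. I'll refine the pin's position.

```bash
python3 - <<'E'
from h import *
w=env.get_image("wrist");c=w["color"].astype(int);r,g,b=c[...,0],c[...,1],c[...,2]
print(w["cx"],w["cy"])
m=((r>190)&(g<80)&(b<80)).astype(np.uint8);m[:175]=0
n,l,s,ct=cv2.connectedComponentsWithStats(m)
for i in range(1,n):
    if s[i,4]>80: print(ct[i],s[i],atz(*rayw(w,ct[i]),.107).round(4))
a,b2=atz(*rayw(w,(216.5,217.5)),.03),atz(*rayw(w,(296.6,217.5)),.03)
print(a,b2,np.linalg.norm(a-b2),(a+b2)/2+.047*np.array([.983,-.182,0]))
print(atz(*rayw(w,(241.5,166)),.06),atz(*rayw(w,(270.5,166)),.06))
delta((.499,.280,.07),-10.5)
E
```

```text
257.9848110610178 195.1314392701708
[254.51826484 198.98173516] [243 188  24  23 438] [0.5019 0.2833 0.107 ]
[101.55913978 243.02150538] [ 97 238  11  11  93] [0.4848 0.4348 0.107 ]
[0.46356055 0.33446386 0.03      ] [0.4473597 0.2469708 0.03     ] 0.08898035480987418 [0.50166112 0.28216333 0.03      ]
[0.52125972 0.29273136 0.06      ] [0.51625385 0.26579652 0.06      ]
rot [-0.02 -0.04 -0.03] cm [-4.0000e-03 -1.6000e-02  1.2184e+01] t 4.5 pos [0.4989 0.2798 0.1918] F [-0.43 -0.02 -0.  ]
```

Emit:
{"name": "move_arm", "arguments": {
  "plan": [
    [0, 0, 0, 0.17, -0.18, 4, 0.1],
    [0, 0, 0, 0.17, -0.18, 8, 0.1],
    [0, 0, 0, 0.17, -0.18, 11, 0.1],
    [0, 0, 0, 0.17, -0.18, 12.15, 0.1],
    [0, 0, 0, 0.17, -0.18, 12.15, 0.1]
  ],
  "squeeze": 30
}}

```text
time_s: 5.0
position: [0.5006, 0.2814, 0.0691]
tool_rot: [[0.983, -0.182, -0.002], [-0.182, -0.983, -0.001], [-0.002, 0.001, -1.0]]
ft_force: [-0.5, 0.7, 0.7]
grip_width: 0.0475
gripper_force: 0.0
```

Emit:
{"name": "move_arm", "arguments": {
  "plan": [
    [0, 0, 0, 0, 0, 0, -0.2],
    [0, 0, 0, 0, 0, 0, -0.4],
    [0, 0, 0, 0, 0, 0, -0.6],
    [0, 0, 0, 0, 0, 0, -1],
    [0, 0, 0, 0, 0, 0, -1]
  ],
  "squeeze": 30
}}

```text
time_s: 5.5
position: [0.5017, 0.282, 0.0715]
tool_rot: [[0.983, -0.182, 0.003], [-0.182, -0.983, 0.001], [0.003, -0.002, -1.0]]
ft_force: [-0.1, 0.6, 5.3]
grip_width: 0.0215
gripper_force: 29.1
```

Emit:
{"name": "move_arm", "arguments": {
  "plan": [
    [0, 0, 0, 0, 0, 0, -1],
    [0, 0, 0, 0, 0, 0, -1]
  ]
}}

```text
time_s: 5.7
position: [0.5017, 0.282, 0.0715]
tool_rot: [[0.983, -0.182, 0.003], [-0.182, -0.983, 0.001], [0.003, -0.002, -1.0]]
ft_force: [-1.6, 0.0, 6.6]
grip_width: 0.0214
gripper_force: 29.1
```

Emit:
{"name": "move_arm", "arguments": {
  "plan": [
    [0, 0, 0, 0, 0, -0.2, -1],
    [0, 0, 0, 0, 0, -0.4, -1],
    [0, 0, 0, 0, 0, -0.6, -1],
    [0, 0, 0, 0, 0, -0.8, -1],
    [0, 0, 0, 0, 0, -1.0, -1]
  ],
  "squeeze": 40
}}

```text
time_s: 6.2
position: [0.5012, 0.2819, 0.0807]
tool_rot: [[0.983, -0.183, 0.001], [-0.183, -0.983, 0.001], [0.001, -0.001, -1.0]]
ft_force: [1.0, 0.3, -0.6]
grip_width: 0.0209
gripper_force: 40.6
```

Emit:
{"name": "move_arm", "arguments": {
  "plan": [
    [0, 0, 0, 0, 0, -0.4, -1],
    [0, 0, 0, 0, 0, -0.8, -1],
    [0, 0, 0, 0, 0, -1.3, -1],
    [0, 0, 0, 0, 0, -1.8, -1],
    [0, 0, 0, 0, 0, -1.8, -1]
  ]
}}

```text
time_s: 6.7
position: [0.5009, 0.2818, 0.0987]
tool_rot: [[0.983, -0.182, 0.001], [-0.182, -0.983, 0.0], [0.001, -0.0, -1.0]]
ft_force: [0.1, 0.4, -2.0]
grip_width: 0.0207
gripper_force: 40.5
```

```bash
python3 - <<'E'
from h import *
w=env.get_image("wrist");s=env.get_image("scene")
a=cv2.resize(w["color"][60:260,150:362],(424,400));b=cv2.resize(s["color"][160:260,190:290],(400,400),interpolation=2)
cv2.imwrite("pics/l1.png",np.hstack([a,b])[:,:,::-1][:, :800])
print(env.tip_of("bushing_top",w)[:1]);delta((.499,.280,.07),-10.5)
E
```

```text
[{'pixel': [255.0, 221.7], 'conf': 0.97}]
rot [-0.   -0.   -0.01] cm [-0.15   0.205  2.78 ] t 6.85 pos [0.5009 0.2817 0.0978] F [ 0.5   0.91 -1.24]
```

View pics/l1.png

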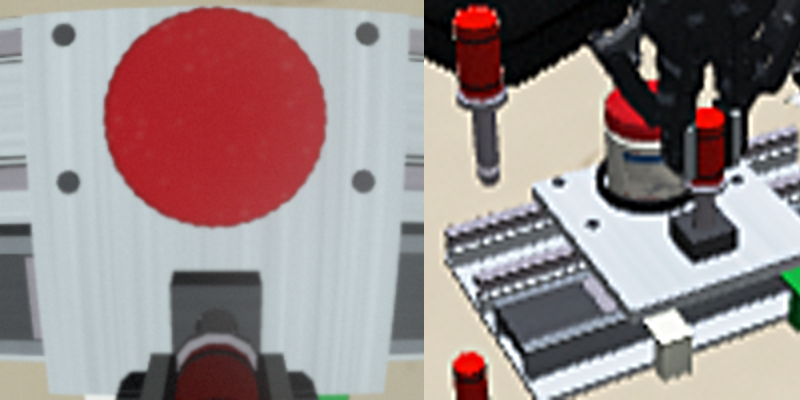

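The pin is lifted about 26 mm: its collar stands clear of the bushing and the jar is seated. Next I slide toward the green tab (tool +y).

Emit:
{"name": "move_arm", "arguments": {
  "plan": [
    [0, 0, 0, 0, 0.6, 0, -1],
    [0, 0, 0, 0, 1.3, 0, -1],
    [0, 0, 0, 0, 2.0, 0, -1],
    [0, 0, 0, 0, 2.7, 0, -1],
    [0, 0, 0, 0, 3.3, 0, -1]
  ]
}}

```text
time_s: 7.35
position: [0.4948, 0.2485, 0.0978]
tool_rot: [[0.983, -0.183, 0.0], [-0.183, -0.983, -0.0], [0.0, 0.0, -1.0]]
ft_force: [2.3, 1.7, -1.2]
grip_width: 0.021
gripper_force: 40.5
```

Emit:
{"name": "move_arm", "arguments": {
  "plan": [
    [0, 0, 0, 0, 0.2, 0, -1],
    [0, 0, 0, 0, 0.2, 0.1, -1],
    [0, 0, 0, 0, 0.2, 0.2, -1],
    [0, 0, 0, 0, 0.2, 0.3, -1],
    [0, 0, 0, 0, 0.2, 0.3, -1]
  ]
}}

```text
time_s: 7.85
position: [0.4944, 0.2472, 0.0946]
tool_rot: [[0.983, -0.182, -0.0], [-0.182, -0.983, -0.0], [-0.0, 0.001, -1.0]]
ft_force: [0.8, -1.0, -0.4]
grip_width: 0.0212
gripper_force: 40.5
```

Emit:
{"name": "move_arm", "arguments": {
  "plan": [
    [0, 0, 0, 0, 0, 0.1, -1],
    [0, 0, 0, 0, 0, 0.15, -1],
    [0, 0, 0, 0, 0, 0.2, -1],
    [0, 0, 0, 0, 0, 0.2, -1]
  ]
}}

```text
time_s: 8.25
position: [0.4945, 0.2473, 0.0927]
tool_rot: [[0.983, -0.182, -0.0], [-0.182, -0.983, -0.0], [-0.0, 0.0, -1.0]]
ft_force: [1.6, -1.7, 0.1]
grip_width: 0.0213
gripper_force: 40.5
```

Emit:
{"name": "move_arm", "arguments": {
  "plan": [
    [0, 0, 0, 0, 0, 0.05, -1],
    [0, 0, 0, 0, 0, 0.1, -1],
    [0, 0, 0, 0, 0, 0.1, -1]
  ]
}}

```text
time_s: 8.55
position: [0.4945, 0.2473, 0.0917]
tool_rot: [[0.983, -0.182, -0.0], [-0.182, -0.983, -0.0], [-0.0, 0.0, -1.0]]
ft_force: [1.5, -1.9, -1.8]
grip_width: 0.0208
gripper_force: 40.6
```

Emit:
{"name": "move_arm", "arguments": {
  "plan": [
    [0, 0, 0, 0, 0, 0.05, -1],
    [0, 0, 0, 0, 0, 0.1, -1],
    [0, 0, 0, 0, 0, 0.1, -1]
  ]
}}

```text
time_s: 8.85
position: [0.4945, 0.2473, 0.0907]
tool_rot: [[0.983, -0.182, -0.0], [-0.182, -0.983, -0.0], [-0.0, 0.0, -1.0]]
ft_force: [2.5, -1.2, -1.7]
grip_width: 0.0208
gripper_force: 40.6
```

Emit:
{"name": "move_arm", "arguments": {
  "plan": [
    [0, 0, 0, 0, 0, 0.05, -1],
    [0, 0, 0, 0, 0, 0.1, -1],
    [0, 0, 0, 0, 0, 0.1, -1]
  ]
}}

```text
time_s: 9.15
position: [0.4945, 0.2472, 0.0897]
tool_rot: [[0.983, -0.182, -0.0], [-0.182, -0.983, -0.0], [-0.0, 0.0, -1.0]]
ft_force: [1.6, -0.6, -0.8]
grip_width: 0.0211
gripper_force: 40.6
```

Emit:
{"name": "move_arm", "arguments": {
  "plan": [
    [0, 0, 0, 0, 0, 0.05, -1],
    [0, 0, 0, 0, 0, 0.1, -1],
    [0, 0, 0, 0, 0, 0.1, -1]
  ]
}}

```text
time_s: 9.45
position: [0.4944, 0.2471, 0.0887]
tool_rot: [[0.983, -0.182, -0.0], [-0.182, -0.983, -0.0], [-0.0, 0.0, -1.0]]
ft_force: [0.4, -2.8, 0.3]
grip_width: 0.0212
gripper_force: 40.6
```

Emit:
{"name": "move_arm", "arguments": {
  "plan": [
    [0, 0, 0, 0, 0, 0.05, -1],
    [0, 0, 0, 0, 0, 0.1, -1],
    [0, 0, 0, 0, 0, 0.1, -1]
  ]
}}

```text
time_s: 9.75
position: [0.4945, 0.2471, 0.0877]
tool_rot: [[0.983, -0.182, -0.0], [-0.182, -0.983, -0.0], [-0.0, 0.0, -1.0]]
ft_force: [1.3, -3.7, -0.8]
grip_width: 0.0209
gripper_force: 40.6
```

```bash
python3 - <<'E'
from h import *
s=env.get_image("scene");t=env.get_image("top")
b=cv2.resize(s["color"][165:265,215:315],(600,600),interpolation=2)
cv2.imwrite("pics/l2.png",b[:,:,::-1])
for k in("pin_grip","pin_tip","bushing_top","jar_mid"):
  print(k,[(np.round(r["pixel"],1),round(r["conf"],2)) for r in env.tip_of(k,s)[:3]])
delta((.499,.280,.07),-10.5)
E
```

```text
pin_grip [(array([199.6, 176. ]), 0.76), (array([202.8, 253.7]), 0.57)]
pin_tip [(array([206. , 205.1]), 0.62), (array([273.5, 221.5]), 0.51)]
bushing_top [(array([268.8, 207.5]), 0.9)]
jar_mid [(array([262.1, 192. ]), 0.86)]
rot [ 0.02  0.01 -0.01] cm [-0.154 -3.312  1.771] t 10.05 pos [0.4945 0.2472 0.0877] F [ 1.37 -5.08 -0.89]
```

View pics/l2.png

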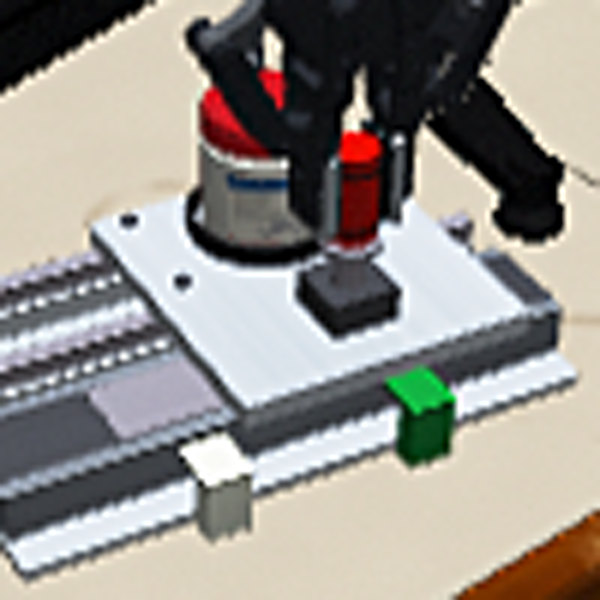

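The collar is only about 14–16 mm above the bushing, which is less than the 22 mm clearance, so the nose is already in a hole near the start of the search range. The side force points toward tool +y, so I shift that way and go down gently.

Emit:
{"name": "move_arm", "arguments": {
  "plan": [
    [0, 0, 0, 0, 0.05, 0, -1],
    [0, 0, 0, 0, 0.1, 0, -1],
    [0, 0, 0, 0, 0.1, 0, -1]
  ]
}}

```text
time_s: 10.35
position: [0.4944, 0.2466, 0.0878]
tool_rot: [[0.983, -0.183, 0.0], [-0.183, -0.983, 0.001], [0.0, -0.001, -1.0]]
ft_force: [1.2, -0.5, -1.2]
grip_width: 0.0209
gripper_force: 40.5
```

Emit:
{"name": "move_arm", "arguments": {
  "plan": [
    [0, 0, 0, 0, 0, 0.1, -1],
    [0, 0, 0, 0, 0, 0.2, -1],
    [0, 0, 0, 0, 0, 0.2, -1]
  ]
}}

```text
time_s: 10.65
position: [0.4944, 0.2465, 0.0857]
tool_rot: [[0.983, -0.182, 0.0], [-0.182, -0.983, 0.0], [0.0, -0.0, -1.0]]
ft_force: [2.4, -0.3, -2.1]
grip_width: 0.0205
gripper_force: 40.5
```

Emit:
{"name": "move_arm", "arguments": {
  "plan": [
    [0, 0, 0, 0, 0, 0.1, -1],
    [0, 0, 0, 0, 0, 0.2, -1],
    [0, 0, 0, 0, 0, 0.2, -1]
  ]
}}

```text
time_s: 10.95
position: [0.4944, 0.2464, 0.0837]
tool_rot: [[0.983, -0.182, 0.0], [-0.182, -0.983, 0.0], [0.0, -0.0, -1.0]]
ft_force: [2.3, 0.0, -0.6]
grip_width: 0.0206
gripper_force: 40.5
```

Emit:
{"name": "move_arm", "arguments": {
  "plan": [
    [0, 0, 0, 0, 0, 0.1, -1],
    [0, 0, 0, 0, 0, 0.2, -1],
    [0, 0, 0, 0, 0, 0.2, -1]
  ]
}}

```text
time_s: 11.25
position: [0.4944, 0.2463, 0.0817]
tool_rot: [[0.983, -0.182, 0.0], [-0.182, -0.983, 0.0], [0.0, -0.0, -1.0]]
ft_force: [2.5, 0.6, -0.9]
grip_width: 0.0209
gripper_force: 40.5
```

Emit:
{"name": "move_arm", "arguments": {
  "plan": [
    [0, 0, 0, 0, 0, 0.1, -1],
    [0, 0, 0, 0, 0, 0.2, -1],
    [0, 0, 0, 0, 0, 0.2, -1]
  ]
}}

```text
time_s: 11.55
position: [0.4946, 0.2463, 0.08]
tool_rot: [[0.983, -0.183, 0.001], [-0.183, -0.983, 0.0], [0.001, -0.0, -1.0]]
ft_force: [2.2, 0.1, 0.8]
grip_width: 0.0208
gripper_force: 40.8
```

Emit:
{"name": "move_arm", "arguments": {
  "plan": [
    [0, 0, 0, 0, 0, 0.1, -1],
    [0, 0, 0, 0, 0, 0.2, -1],
    [0, 0, 0, 0, 0, 0.2, -1]
  ]
}}

```text
time_s: 11.85
position: [0.4948, 0.2466, 0.0784]
tool_rot: [[0.983, -0.182, 0.002], [-0.182, -0.983, 0.001], [0.001, -0.001, -1.0]]
ft_force: [2.6, 0.1, 4.4]
grip_width: 0.021
gripper_force: 41.2
```

Emit:
{"name": "move_arm", "arguments": {
  "plan": [
    [0, 0, 0, 0, 0, 0.05, -1],
    [0, 0, 0, 0, 0, 0.1, -1],
    [0, 0, 0, 0, 0, 0.1, -1]
  ]
}}

```text
time_s: 12.15
position: [0.4947, 0.2465, 0.0773]
tool_rot: [[0.983, -0.182, 0.001], [-0.182, -0.983, 0.001], [0.001, -0.001, -1.0]]
ft_force: [3.2, 0.8, 3.7]
grip_width: 0.0211
gripper_force: 41.0
```

Emit:
{"name": "move_arm", "arguments": {
  "plan": [
    [0, 0, 0, 0, 0, 0.05, -1],
    [0, 0, 0, 0, 0, 0.1, -1],
    [0, 0, 0, 0, 0, 0.1, -1]
  ]
}}

```text
time_s: 12.45
position: [0.4943, 0.2463, 0.0753]
tool_rot: [[0.983, -0.182, -0.0], [-0.182, -0.983, 0.0], [-0.0, 0.0, -1.0]]
ft_force: [4.5, 1.7, -2.9]
grip_width: 0.0208
gripper_force: 40.3
```

Emit:
{"name": "move_arm", "arguments": {
  "plan": [
    [0, 0, 0, 0, 0, 0.05, -1],
    [0, 0, 0, 0, 0, 0.1, -1],
    [0, 0, 0, 0, 0, 0.1, -1]
  ]
}}

```text
time_s: 12.75
position: [0.4942, 0.2462, 0.0742]
tool_rot: [[0.983, -0.182, -0.001], [-0.182, -0.983, -0.0], [-0.001, 0.0, -1.0]]
ft_force: [4.7, 0.9, -6.4]
grip_width: 0.021
gripper_force: 40.0
```

Emit:
{"name": "move_arm", "arguments": {
  "plan": [
    [0, 0, 0, 0, 0, 0.05, -1],
    [0, 0, 0, 0, 0, 0.1, -1],
    [0, 0, 0, 0, 0, 0.1, -1]
  ]
}}

```text
time_s: 13.05
position: [0.4943, 0.2461, 0.0732]
tool_rot: [[0.983, -0.182, -0.001], [-0.182, -0.983, -0.0], [-0.001, 0.001, -1.0]]
ft_force: [4.6, 1.6, -6.3]
grip_width: 0.0207
gripper_force: 39.9
```

Emit:
{"name": "move_arm", "arguments": {
  "plan": [
    [0, 0, 0, 0, 0, 0.05, -1],
    [0, 0, 0, 0, 0, 0.1, -1],
    [0, 0, 0, 0, 0, 0.1, -1]
  ]
}}

```text
time_s: 13.35
position: [0.4943, 0.2461, 0.0724]
tool_rot: [[0.983, -0.182, -0.001], [-0.182, -0.983, -0.0], [-0.0, 0.0, -1.0]]
ft_force: [6.0, 0.0, -5.8]
grip_width: 0.0212
gripper_force: 40.1
```

Emit:
{"name": "move_arm", "arguments": {
  "plan": [
    [0, 0, 0, 0, 0, 0.05, -1],
    [0, 0, 0, 0, 0, 0.1, -1],
    [0, 0, 0, 0, 0, 0.1, -1]
  ]
}}

```text
time_s: 13.65
position: [0.4943, 0.2462, 0.0718]
tool_rot: [[0.983, -0.182, -0.0], [-0.182, -0.983, -0.0], [-0.0, 0.0, -1.0]]
ft_force: [5.8, 0.1, -3.4]
grip_width: 0.0206
gripper_force: 40.3
```

Emit:
{"name": "move_arm", "arguments": {
  "plan": [
    [0, 0, 0, 0, 0, 0.05, -1],
    [0, 0, 0, 0, 0, 0.1, -1],
    [0, 0, 0, 0, 0, 0.1, -1]
  ]
}}

```text
time_s: 13.95
position: [0.4944, 0.2463, 0.0716]
tool_rot: [[0.983, -0.182, 0.001], [-0.182, -0.983, -0.0], [0.001, -0.0, -1.0]]
ft_force: [2.1, -1.3, 5.7]
grip_width: 0.0213
gripper_force: 41.2
```

Emit:
{"name": "move_arm", "arguments": {
  "plan": [
    [0, 0, 0, 0, 0, 0.05, -1],
    [0, 0, 0, 0, 0, 0.1, -1],
    [0, 0, 0, 0, 0, 0.1, -1]
  ]
}}

```text
time_s: 14.25
position: [0.4946, 0.2465, 0.0715]
tool_rot: [[0.983, -0.182, 0.002], [-0.182, -0.983, 0.001], [0.002, -0.001, -1.0]]
ft_force: [0.1, -1.3, 12.4]
grip_width: 0.0207
gripper_force: 42.0
```

The pin stops hard at z = 0.0715, the same height as when it was home, after snapping past the springs. I relax, open and back off.

Emit:
{"name": "move_arm", "arguments": {
  "plan": [
    [0, 0, 0, 0, 0, -0.1, -1],
    [0, 0, 0, 0, 0, -0.15, -1],
    [0, 0, 0, 0, 0, -0.15, -0.3],
    [0, 0, 0, 0, 0, -0.15, 0],
    [0, 0, 0, 0, 0, -0.15, 0.1]
  ]
}}

```text
time_s: 14.75
position: [0.4936, 0.2463, 0.0709]
tool_rot: [[0.983, -0.182, -0.002], [-0.182, -0.983, -0.0], [-0.002, 0.001, -1.0]]
ft_force: [-0.3, 0.4, -0.5]
grip_width: 0.047
gripper_force: 0.0
```

Emit:
{"name": "move_arm", "arguments": {
  "plan": [
    [0, 0, 0, 0, 0, 0, 0.1],
    [0, 0, 0, 0, 0, -2, 0.1],
    [0, 0, 0, 0, 0, -5, 0.1],
    [0, 0, 0, 0, 0, -9, 0.1],
    [0, 0, 0, 0, 0, -13, 0.1]
  ]
}}

```text
time_s: 15.25
position: [0.4938, 0.2462, 0.2025]
tool_rot: [[0.983, -0.182, -0.002], [-0.182, -0.983, -0.0], [-0.001, 0.001, -1.0]]
ft_force: [1.0, 0.4, -0.1]
grip_width: 0.0469
gripper_force: 0.0
```

Emit:
{"name": "move_arm", "arguments": {
  "plan": [
    [0, 0, 0, -4, 0, 0, 0.1],
    [0, 0, 0, -7, 0, 0, 0.1],
    [0, 0, 0, -7, 0, 0, 0.1],
    [0, 0, 0, -7, 0, 0, 0.1],
    [0, 0, 0, -7, 0, 0, 0.1]
  ]
}}

```text
time_s: 15.75
position: [0.4263, 0.2589, 0.2012]
tool_rot: [[0.983, -0.183, 0.0], [-0.183, -0.983, -0.0], [0.0, 0.0, -1.0]]
ft_force: [-0.0, -0.5, -0.2]
grip_width: 0.0473
gripper_force: 0.0
```

```bash
python3 - <<'E'
from h import *
s=env.get_image("scene");w=env.get_image("wrist")
b=cv2.resize(s["color"][160:260,215:315],(420,420),interpolation=2);a=cv2.resize(w["color"][20:230,160:350],(380,420))
cv2.imwrite("pics/l3.png",np.hstack([a,b])[:,:,::-1])
E
```

```text
(no output)
```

View pics/l3.png

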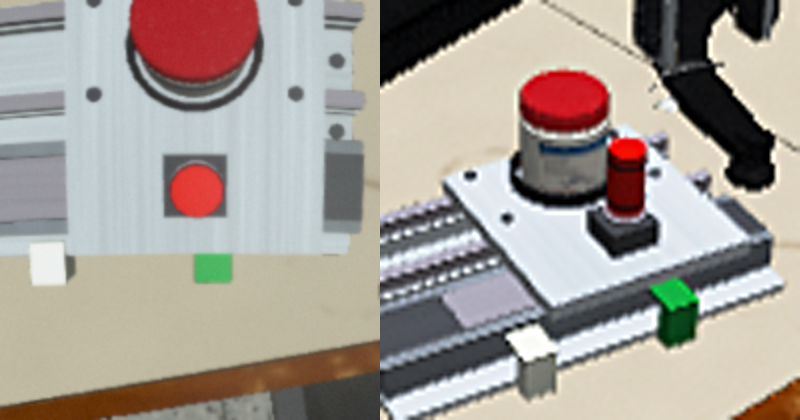

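The pin is home with its collar flat on the bushing (knob at about (628,178) in the crop). The carriage is at the green tab, the jar is upright in its seat, and the gripper is clear.

```bash
python3 -c "
from rig import env
print(env.close_job())"
```

```text
the job is handed in; nothing more can be done
None
```

The carriage is at the green tab with the pin snapped home in its hole and the collar flat on the bushing. The jar is upright in its seat, and I handed the job in with the gripper clear at about 16 s; the highest push force I read was about 12 N.

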